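# Seat the keyed taper tool holder in its bench fixture

## Robot

A 7-joint arm with a two-finger parallel gripper is mounted at the origin on a cart in front of the work surface, level with it; the furniture and walls round the work are solid. World frame = base frame: x ahead of the robot, y to its left, z up, the work surface at z = 0. Lengths are in m, angles in degrees, forces in N, time in s.
With the tool pointing down it reaches from about 0.4 to 0.85 m from the base axis. Payload 4.5 kg.
Tool frame: the origin (TCP) lies on the centre line of the jaws, within the pads' length; the fingertips stand 14 mm ahead of it and the grasp point (between the pads) lies 5 mm behind it; z points along the fingers, y is the line along which they close (so a half turn about z gives the same grasp; the last joint's range is limited). The gripper opens to 88 mm and grips with 3 to 60 N. Pads are 18 mm wide; open, the fingers measure 123 mm over their backs; the gripper's body (75 mm by 187 mm) begins 45 mm behind the grasp point.
Start: joints at [-65.329, 39.483, -11.15, 89.685, 9.013, 51.709, -12.324], TCP at [0.242, 0.576, 0.253] pointing down, gripper open.
Joint ranges: [-172.22, 172.22], [-26.19, 119.32], [-84.43, 86.54], [7.71, 146.69], [-57.33, 237.33], [2.42, 119.75], [-152.13, 152.13]. Speed limits (degrees/s): [147.25, 147.25, 180, 180, 180, 180, 180].

## Interface

Orientations are given as a 3x3 rotation matrix whose columns are the frame's x, y, z axes.
In Python, from rig import robot, get_image, camera_model, order gives the robot as it stands.
- The arm moves only by the tool step_arm, never from a script. Its argument "series" is a list of rows, each a list of 6 numbers: the shift along the tool's x, y, z normalised to -1 to 1, where 1 is 0.075 m, then the turn, a rotation vector about the tool's x, y, z normalised to -1 to 1, where 1 is pi rad. In form: [[x, y, z, wx, wy, wz], ...]. A call has exactly 10 rows; each row shifts and turns the commanded pose from where the row before left it, along the tool's axes as they then stand; what a row does not reach is not made up. A row lasts 1/12 s, in which the tool goes at most 41.7 mm and 7.16 degrees, less where a joint would pass 70% of its speed; a pose out of reach is approached as far as the arm can. A call with a number of a shift or a turn outside -1 to 1 is refused whole. A call with a gripper value outside its range is refused whole. "jaw" is the opening, from 0 (shut) to 1 (fully open), set as the call begins (left out, the last holds). The fingers move at their own pace and stop on an object; "newtons" is the grip in N (left out, the last holds). Time passes only in rows, so rows that do not move let the fingers close, or fill a call up. It gives the time, the measured TCP pose, the force, the opening and the grip force at its end, in the units of the state.
- robot.get_obs(): the state, without advancing time (a new reading comes with each control period).
- get_image(name): name is "scene" or "top"; returns (picture, depth): 420x560x3 uint8, blue, green, red; 420x560 float32, m along the optical axis (not along the pixel's ray), 0 where there is no reading.
- camera_model(name): a dict with "intrinsics" (3x3 intrinsics, pixels), "origin" and "rotation" of the camera in the world. Camera axes: x right, y up, looking along -z (the intrinsics and any distortion apply to the point x, -y, -z); pixel columns grow to the right and rows downward; lengths in m; the calibration is good to about 2 mm. A picture is of the moment at which its call begins. camera_model takes no time and is no camera call.
- order.hand_in(): hands the job in; it is judged then, once.
The state is a dict: "clock": time; "joint_pos": joint angles; "dq": joint speeds; "effort": joint torques, N m; "position": TCP position; "ee_rot": TCP orientation; "force": force on the tool from outside, world axes, zero at the start; "ft_torque": the same for the moment, N m; "width": finger opening in m; "finger_force": force on a finger pad.
Only numpy, scipy, OpenCV 4.12 (cv2) and the standard library are available. Lean on these libraries where they do the work, as an engineer would, in place of code of your own. Each camera call takes 0.05 s, during which the arm holds its last target. There are 200 camera calls.

## Task

Lift the yellow dust cap off the tightening fixture and set it down the same way up on the bench, clear of the fixture. Take the tool holder that has two key slots in its flange out of the rack, turn it so that the slots fit over the fixture's two lugs, and gently seat its cone fully home in the cup; then lift it about a centimetre straight up to check that the taper comes free, lower it fully home again and let go. Leave the other two holders, the spray can, the grease jar and the bearing where they are.

Things in the scene. Friction and masses are not known exactly. Their poses are not given: they have to be found in the camera images.
- fixture: Tightening fixture, fixed to the bench: dark base plate 120 mm (its x) by 100 mm (its y), 12 mm thick, under a round grey body 82 mm across with a flat rim 70 mm above the bench. Origin on the bench under the cup's axis; z up; x runs through the two lugs.
- fixture_rim (a point): Centre of the conical cup's mouth, on the fixture's axis, level with its rim. The cup is 43 mm across there, 40 degrees included, 40 mm deep. Two lugs stand on the rim at +x and -x, 23.5 to 31.5 mm off the axis, 15 mm wide (narrowed to 11 mm over the top 3 mm), 9 mm high. x runs through the lugs, z up.
- keyed_holder_nut (a point): Centre of the dark round nut of the keyed tool holder, the place to grasp: 46 mm across, 40 mm high. x runs through the two key slots of the flange below (a half turn makes no difference), z is up its axis. 0.4 to 0.85 kg. Starts upright in one of the rack's holes, turned anyhow. Seated, it is 44 mm above the rim; turned wrong it rests on the lugs 7 mm higher.
- keyed_holder_flange (a point): Centre of the underside of the keyed holder's flange, 42 mm below the nut's centre. Flange 60 mm across, 16 mm thick; slots 18 mm wide cut through it at +x and -x from 20.5 mm off the axis outward. A neck 38 mm across and 6 mm high joins flange and nut. Below is the cone: 44 mm across at the flange, 40 degrees included, 34 mm long. Seated, it is 2 mm above the rim.
- rack: Grey holder rack, fixed to the bench: a plate 82 mm (its x) by 270 mm (its y), top 55 mm above the bench, with three round holes 49 mm across at y = -90, 0 and +90 mm. Origin on the bench under its centre, z up. Each hole holds one tool holder, flange on the plate; which is where changes.
- slim_holder: Slim tool holder, to be left alone: same cone and flange, but no key slots; a chuck 29 to 36 mm across rises to 88 mm above the flange's underside. Stands in the rack. Origin on the axis at the flange's underside.
- stub_holder: Stub tool holder, to be left alone: same cone and flange, but no key slots; a stub 40 and then 22 mm across rises to 52 mm above the flange's underside. Stands in the rack. Origin on the axis at the flange's underside.
- dust_cap_center (a point): Centre (half-way up) of the yellow dust cap, a solid round cap 60 mm across, 30 mm high, 40 g, z up. Starts loose and flat on top of the two lugs, underside 79 mm above the bench; the lugs reach 1.5 mm beyond its edge. Bench at x 0.42 to 0.68 is free but for the things listed; small workshop things lie along its front edge (x below 0.39) and back (x above 0.74).
- can: Spray can, upright, 52 mm across, 173 mm high, loose, a bystander behind the fixture. Origin at its underside centre.
- jar: Grease jar with lid, 66 mm across, 60 mm high, loose, a bystander beside the fixture. Origin at its underside centre.
- ball_bearing: Ball bearing lying flat, 52 mm across, 15 mm high, loose, a bystander behind the rack. Origin at its underside centre.
Not all that is in view belongs to the job. What is meant by the part that bears dust_cap_center is not brown or pink, and is the larger of those in its own colour.

How it is judged (in metres and radians):
On the way, in this order (a step that is already met when the one before it is completed fails the run):
1. the dust cap is held in the fingers at least 10 mm above where it lay (z of dust_cap_center in the frame of fixture_rim above 0.034 m and contact force between the fingers and dust_cap above 0.3 N), for 0.05 s.
2. the keyed holder is seated fully home in the cup, its slots over the lugs (z of keyed_holder_nut in the frame of fixture_rim between 0.041 and 0.0465 m and horizontal distance between keyed_holder_nut and fixture_rim below 0.004 m and angle between keyed_holder_nut's own z axis and vertical below 0.06 rad and angle between the x axis of keyed_holder_nut and the x axis of fixture_rim, either way round below 0.12 rad), for 0.2 s.
3. the keyed holder is lifted 5 to 30 mm out of its seat, still upright over the cup (z of keyed_holder_nut in the frame of fixture_rim between 0.049 and 0.074 m and horizontal distance between keyed_holder_nut and fixture_rim below 0.012 m and angle between keyed_holder_nut's own z axis and vertical below 0.2 rad), for 0.1 s.
At the end, for the whole second after the job is handed in: Keyed holder released in the cup, slots over lugs: nut centre 41 to 46.5 mm above the rim, within 4 mm of the axis, tilt under 0.06 rad, slots within 0.12 rad of the lugs. Dust cap flat on the bench (tilt under 0.1 rad), top up, over 80 mm from the axis. Both at rest (all of step 2 and height (world z) of dust_cap_center between 0.012 and 0.018 m and angle between dust_cap_center's own z axis and vertical below 0.1 rad and horizontal distance between dust_cap_center and fixture_rim above 0.08 m and linear speed of each of keyed_holder, dust_cap below 0.02 m/s); the robot touches nothing.
It fails at once if another holder in the rack is moved more than 30 mm (distance of any of slim_holder, stub_holder from where it was at the start of the episode above 0.03 m).
It fails at once if the spray can, the jar or the bearing is moved more than 30 mm (distance of any of can, jar, ball_bearing from where it was at the start of the episode above 0.03 m).
It fails at once if the holder is rammed into the fixture with more than 80 N (contact force between keyed_holder and fixture above 80 N).
It also fails if it takes over 61 s, if anything falls off the work surface, if the arm or the gripper's body presses on something with over 40 N, if the wrist force passes 120 N, or if a joint passes its speed limit or range.

## Working session

There is one attempt and no reset: what is moved stays moved. The work goes in short steps, Python scripts to look and compute and a tool call to move; the robot and the scene stay as the last step left them, time stands still between calls to the robot, and variables do not carry over. Pictures are saved under pics/ and viewed, at most 11 in all, crops included, and the job is handed in when it is done.

Besides the shell and the picture viewer there is one more tool, called after ">>>" by a JSON object that holds its "op" and its "data". step_arm: Moves the arm, as the interface text tells. Scaled input: -1 to 1 covers 0.075 m each way for a shift and pi rad each way for a turn. Its arguments: {"type":"object","properties":{"series":{"type":"array","items":{"type":"array","items":{"type":"number","minimum":-1,"maximum":1}}},"jaw":{"type":"number"},"newtons":{"type":"number"}},"required":["series"]}

```bash
mkdir -p pics && cat > h.py <<'E'
import numpy as np, cv2, json
from rig import robot, get_image, camera_model, order
def grab(n):
    im,d=get_image(n); np.savez(f'{n}.npz',im=im,d=d); return im,d
def load(n):
    z=np.load(f'{n}.npz'); return z['im'],z['d']
def world(n,u,v,d):
    c=camera_model(n);K=np.array(c['intrinsics']);R=np.array(c['rotation']);o=np.array(c['origin'])
    r=np.stack([(u-K[0,2])/K[0,0],-(v-K[1,2])/K[1,1],-np.ones_like(u*1.0)],-1)
    return (r*np.asarray(d)[...,None])@R.T+o
def cloud(n):
    im,d=load(n);v,u=np.mgrid[:d.shape[0],:d.shape[1]]
    return world(n,u,v,d),im,d
def rayz(n,u,v,z):
    p=world(n,np.array(float(u)),np.array(float(v)),1.0);o=np.array(camera_model(n)['origin'])
    return o+(p-o)*(z-o[2])/(p[2]-o[2])
def rel(tgt):
    s=robot.get_obs();R=np.array(s['ee_rot']);return R.T@(np.array(tgt)-np.array(s['position']))/0.075
E
python3 - <<'E'
from h import *
for n in('scene','top'):
    im,d=grab(n);cv2.imwrite(f'pics/{n}0.png',im)
    c=camera_model(n);print(n,{k:np.round(v,3).tolist() if not isinstance(v,str) else v for k,v in c.items()})
s=robot.get_obs();print({k:np.round(v,3).tolist() for k,v in s.items()})
E
```

```text
scene {'intrinsics': [[522.471, 0.0, 277.199], [0.0, 522.471, 204.367], [0.0, 0.0, 1.0]], 'origin': [0.07, 1.072, 0.731], 'rotation': [[-0.906, 0.219, -0.362], [-0.422, -0.421, 0.803], [0.024, 0.88, 0.474]]}
top {'intrinsics': [[394.037, 0.0, 276.762], [0.0, 394.037, 209.866], [0.0, 0.0, 1.0]], 'origin': [0.368, 0.021, 1.158], 'rotation': [[-0.003, 0.987, -0.161], [-1.0, -0.004, -0.005], [-0.006, 0.161, 0.987]]}
{'clock': 0.1, 'joint_pos': [-65.33, 39.528, -11.147, 89.737, 9.011, 51.712, -12.324], 'dq': [0.002, -0.031, -0.009, -0.194, 0.059, 0.054, 0.053], 'effort': [-0.004, -52.85, -1.272, -15.384, -0.053, 0.002, 0.0], 'position': [0.241, 0.576, 0.252], 'ee_rot': [[-0.922, 0.386, -0.001], [0.386, 0.922, -0.002], [-0.0, -0.002, -1.0]], 'force': [0.019, -0.474, -0.392], 'ft_torque': [-0.035, -0.007, -0.011], 'finger_force': 0.0, 'width': 0.088}
```

View pics/scene0.png

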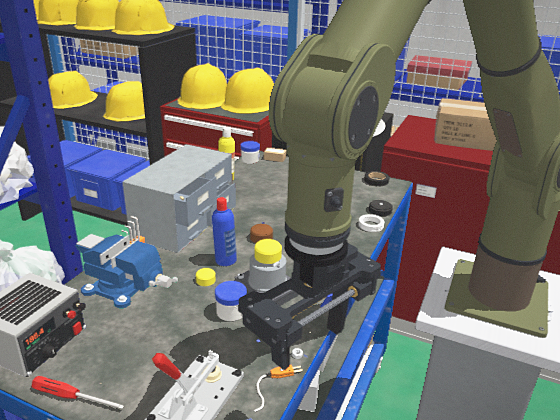

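View pics/top0.png

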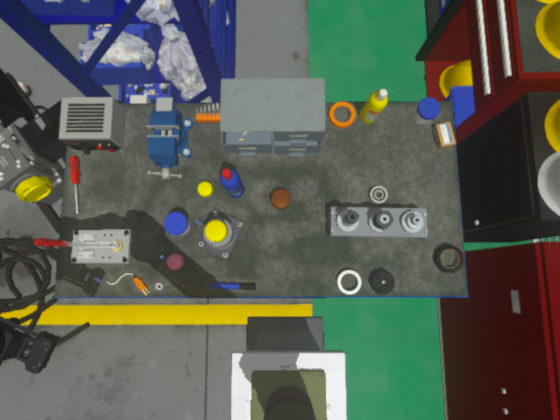

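The top view shows the candidates for the cap: a yellow disc on the fixture at (215,231), a small yellow disc on the bench at (205,188), a brown one at (280,198) and a pink one at (175,262). The one on the fixture is the larger yellow, so it fits. The rack is at (378,221), with holders at (347,217), (380,218) and (412,219). I'll confirm with one enlarged crop.

```bash
python3 - <<'E'
from h import *
im,d=load('top')
a=cv2.resize(im[170:280,150:260],(390,390),interpolation=cv2.INTER_CUBIC)
b=cv2.resize(im[190:250,325:435],None,fx=7.2,fy=7.2,interpolation=cv2.INTER_CUBIC)
b=b[:,:]
out=np.zeros((600,800,3),np.uint8)
b=cv2.resize(im[197:242,325:435],(800,327),interpolation=cv2.INTER_CUBIC)
a=cv2.resize(im[205:265,160:260],(455,273),interpolation=cv2.INTER_CUBIC)
a2=cv2.resize(im[170:215,185:240],(334,273),interpolation=cv2.INTER_CUBIC)
out[:273,:455]=a;out[:273,460:794]=a2;out[273:]=b
cv2.imwrite('pics/crop1.png',out)
P,im,d=cloud('top')
hsv=cv2.cvtColor(im,cv2.COLOR_BGR2HSV)
m=(hsv[...,0]>20)&(hsv[...,0]<35)&(hsv[...,1]>150)&(hsv[...,2]>100)
n,l,st,c=cv2.connectedComponentsWithStats(m.astype(np.uint8))
for i in range(1,n):
    if st[i,4]>30:
        q=P[l==i]; z=np.percentile(q[:,2],70); t=q[abs(q[:,2]-z)<.005]
        print(st[i],c[i].round(1),'z',z.round(4),'ctr',((t.min(0)+t.max(0))/2).round(4),'ext',np.ptp(t,0).round(4),t.mean(0).round(4))
# rack region
for name,(u0,u1,v0,v1) in dict(rack=(322,436,196,245),fix=(190,245,200,265)).items():
    q=P[v0:v1,u0:u1].reshape(-1,3)
    h,e=np.histogram(q[:,2],bins=np.arange(-.01,.2,.005));print(name,dict(zip(e[:-1].round(3).tolist(),h.tolist())))
q=P[196:245,322:436].reshape(-1,3);t=q[(q[:,2]>.05)&(q[:,2]<.06)]
print('rack rect',cv2.minAreaRect((t[:,:2]*1000).astype(np.float32)))
for j,(u,v) in enumerate([(347,217),(380,218),(412,219)]): 
    g=P[v-10:v+11,u-10:u+11].reshape(-1,3);hh=np.percentile(g[:,2],97);t=g[g[:,2]>hh-.006]
    print('holder',u,hh.round(4),((t.min(0)+t.max(0))/2).round(4),np.ptp(t,0).round(3))
E
```

```text
[ 535    0   25   60 1140] [549.1  26.6] z 0.0626 ctr [ 1.1154 -0.8114  0.0626] ext [0.1163 0.0308 0.0099] [ 1.105  -0.8075  0.0631]
[440  60  33  37 745] [455.9  76.3] z -0.576 ctr [ 1.3055 -0.8529 -0.576 ] ext [0.1223 0.0585 0.01  ] [ 1.3011 -0.8508 -0.5759]
[360  91  28  33 368] [373. 106.] z 0.1354 ctr [ 0.8431 -0.2549  0.1356] ext [0.0385 0.047  0.0093] [ 0.8375 -0.2498  0.1364]
[544 100  16  52 597] [553.1 126. ] z 0.0354 ctr [ 0.8098 -0.8026  0.0354] ext [0.1216 0.041  0.0099] [ 0.8056 -0.8007  0.0348]
[ 15 176  37  26 711] [ 33.4 188.6] z -0.4 ctr [ 0.7269  1.0467 -0.3999] ext [0.0799 0.0931 0.0099] [ 0.7239  1.036  -0.4   ]
[197 181  16  16 197] [204.7 188.6] z 0.0224 ctr [0.6201 0.2426 0.022 ] ext [0.0427 0.0419 0.0086] [0.6197 0.2419 0.0217]
[205 220  23  22 400] [215.7 230.5] z 0.1092 ctr [0.4841 0.1928 0.1088] ext [0.0565 0.0547 0.0088] [0.4851 0.1928 0.1083]
[  0 305  38  14 293] [ 19.4 312.2] z -0.8356 ctr [ 0.1892  1.3128 -0.8359] ext [0.062  0.1723 0.0093] [ 0.1868  1.3099 -0.8371]
[  36  304  276   21 4904] [166.1 313.9] z -0.8366 ctr [ 0.1748  0.5411 -0.8366] ext [
[... 627 characters left out ...]
 1086, 0.0: 1005, 0.005: 172, 0.01: 389, 0.015: 114, 0.02: 29, 0.025: 6, 0.03: 5, 0.035: 10, 0.04: 4, 0.045: 8, 0.05: 4, 0.055: 10, 0.06: 12, 0.065: 141, 0.07: 109, 0.075: 7, 0.08: 12, 0.085: 3, 0.09: 5, 0.095: 7, 0.1: 54, 0.105: 276, 0.11: 59, 0.115: 1, 0.12: 0, 0.125: 0, 0.13: 0, 0.135: 0, 0.14: 0, 0.145: 0, 0.15: 0, 0.155: 0, 0.16: 0, 0.165: 0, 0.17: 0, 0.175: 0, 0.18: 0, 0.185: 0, 0.19: 0}
rack rect ((514.1337280273438, -258.00408935546875), (270.6972351074219, 82.49861907958984), 89.08595275878906)
holder 347 0.1454 [ 0.4502 -0.0806  0.6489] [0.165 0.204 1.019]
holder 380 0.1205 [ 0.4523 -0.1271  0.6364] [0.169 0.297 1.044]
holder 412 0.1094 [ 0.5115 -0.3477  0.1081] [0.02  0.021 0.007]
```

View pics/crop1.png

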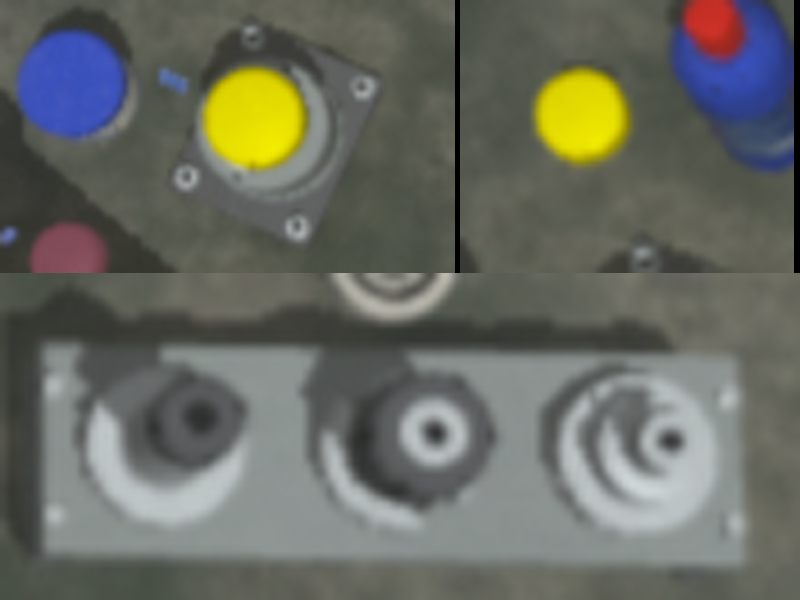

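Crop check: the big yellow disc on the fixture is about 56 mm across at z 0.109, against about 42 mm for the small one lying on the bench at z 0.02. So the cap is the one on the fixture, and its top matches the expected 0.109. In the rack, left is slim (top 0.145), middle is the keyed holder (wide dark nut, top 0.12) and right is stub (0.109). Next I'll get the can, the jar and the plan numbers.

```bash
python3 - <<'E'
from h import *
P,im,d=cloud('top')
def circ(q):
    (c,r)=cv2.minEnclosingCircle((q[:,:2]*1000).astype(np.float32));return np.round(c,1),round(r,1)
g=P[150:205,205:250].reshape(-1,3); g=g[(g[:,2]>.03)&(g[:,2]<.2)]
print('can',g[:,2].max(),np.median(g,0),g.min(0),g.max(0))
g=P[205:240,158:192].reshape(-1,3); g=g[(g[:,2]>.053)&(g[:,2]<.068)];print('jar',circ(g))
# base plate
q=P[195:270,185:250].reshape(-1,3);t=q[(q[:,2]>.008)&(q[:,2]<.016)]
print('plate',cv2.minAreaRect((t[:,:2]*1000).astype(np.float32)))
t=q[(q[:,2]>.066)&(q[:,2]<.074)];print('rim',circ(t))
for (u,v) in [(252,37),(363,87),(297,227),(186,177)]:
    print(rayz('top',160+u/4.55,205+v/4.55,.014).round(4))
q=P[205:235,360:400].reshape(-1,3);t=q[(q[:,2]>.112)&(q[:,2]<.124)];print('nut',circ(t),np.median(t,0))
c=np.array([.4845,.1928,.20]);print('move',rel(c).round(3))
E
```

```text
can 0.17411763751608256 [0.61864495 0.1473003  0.12038717] [0.59537846 0.10320235 0.03042076] [0.70929907 0.1820169  0.17411764]
jar (array([512.4, 314.1]), 33.1)
plate ((528.5722045898438, 203.53073120117188), (153.70960998535156, 188.8763427734375), 65.71114349365234)
rim (array([485.8, 193.5]), 41.0)
[0.5454 0.2079 0.014 ]
[0.5126 0.1357 0.014 ]
[0.4232 0.1765 0.014 ]
[0.4551 0.248  0.014 ]
nut (array([ 514.2, -258.3]), 23.4) [ 0.51433286 -0.2575807   0.11757245]
move [-4.964 -3.458  0.7  ]
```

>>> {"op": "step_arm", "data": {"series": [[-0.4,-0.28,0,0,0,0],[-0.4,-0.28,0,0,0,0],[-0.4,-0.28,0,0,0,0],[-0.4,-0.28,0,0,0,0],[-0.4,-0.28,0,0,0,0],[-0.4,-0.28,0,0,0,0],[-0.4,-0.28,0,0,0,0],[-0.4,-0.28,0,0,0,0],[-0.4,-0.28,0,0,0,0],[-0.4,-0.28,0,0,0,0]], "jaw": 1, "newtons": 15}}

```text
clock: 0.93
position: [0.4376, 0.265, 0.2525]
ee_rot: [[-0.922, 0.386, -0.0], [0.386, 0.922, -0.0], [0.0, -0.001, -1.0]]
force: [1.1, -0.0, 0.8]
width: 0.0881
finger_force: 0.0
```

```bash
python3 -c "
from h import *
print(rel([.4848,.193,.2]).round(3),rel([.4848,.193,.097]).round(3),np.round(robot.get_obs()['joint_pos'],1))"
```

```text
[-0.952 -0.642  0.7  ] [-0.952 -0.642  2.074] [-27.5  31.3 -13.9 109.   11.   41.   19.5]
```

>>> {"op": "step_arm", "data": {"series": [[-0.25,-0.16,0.1,0,0,0],[-0.25,-0.16,0.2,0,0,0],[-0.25,-0.16,0.2,0,0,0],[-0.2,-0.16,0.2,0,0,0],[0,0,0.3,0,0,0],[0,0,0.3,0,0,0],[0,0,0.3,0,0,0],[0,0,0.25,0,0,0],[0,0,0.2,0,0,0],[0,0,0,0,0,0]]}}

```text
clock: 1.77
position: [0.4825, 0.1943, 0.0963]
ee_rot: [[-0.922, 0.386, -0.005], [0.386, 0.922, -0.002], [0.004, -0.004, -1.0]]
force: [-0.5, -0.2, 0.3]
width: 0.0881
finger_force: 0.0
```

>>> {"op": "step_arm", "data": {"series": [[0,0,0,0,0,0],[0,0,0,0,0,0],[0,0,0,0,0,0],[0,0,0,0,0,0],[0,0,0,0,0,0],[0,0,0,0,0,0],[0,0,0,0,0,0],[0,0,0,0,0,0],[0,0,0,0,0,0],[0,0,0,0,0,0]], "jaw": 0.6, "newtons": 12}}

```text
clock: 2.6
position: [0.4847, 0.1952, 0.0997]
ee_rot: [[-0.922, 0.387, 0.001], [0.387, 0.922, 0.001], [-0.001, 0.001, -1.0]]
force: [-0.9, -0.3, 7.0]
width: 0.058
finger_force: 12.1
```

>>> {"op": "step_arm", "data": {"series": [[0,0,-0.05,0,0,0],[0,0,-0.1,0,0,0],[0,0,-0.15,0,0,0],[0,0,-0.2,0,0,0],[0,0,-0.2,0,0,0],[0,0,-0.2,0,0,0],[0,0,0,0,0,0],[0,0,0,0,0,0],[0,0,0,0,0,0],[0,0,0,0,0,0]]}}

```text
clock: 3.43
position: [0.4837, 0.1947, 0.1656]
ee_rot: [[-0.922, 0.386, -0.002], [0.386, 0.922, -0.001], [0.001, -0.001, -1.0]]
force: [-0.9, 0.4, 0.9]
width: 0.0579
finger_force: 12.0
```

```bash
python3 -c "
from h import *
a,_=grab('scene');b,_=grab('top')
o=np.zeros((600,800,3),np.uint8)
o[:,:400]=cv2.resize(a[180:330,200:300],(400,600));o[:300,400:]=cv2.resize(b[190:265,165:265],(400,300),interpolation=2)
cv2.imwrite('pics/p2.png',o)
print(np.round(robot.get_obs()['joint_pos'],1))"
```

```text
[-19.8  39.6 -11.7 112.1  15.1  29.8  25.2]
```

View pics/p2.png

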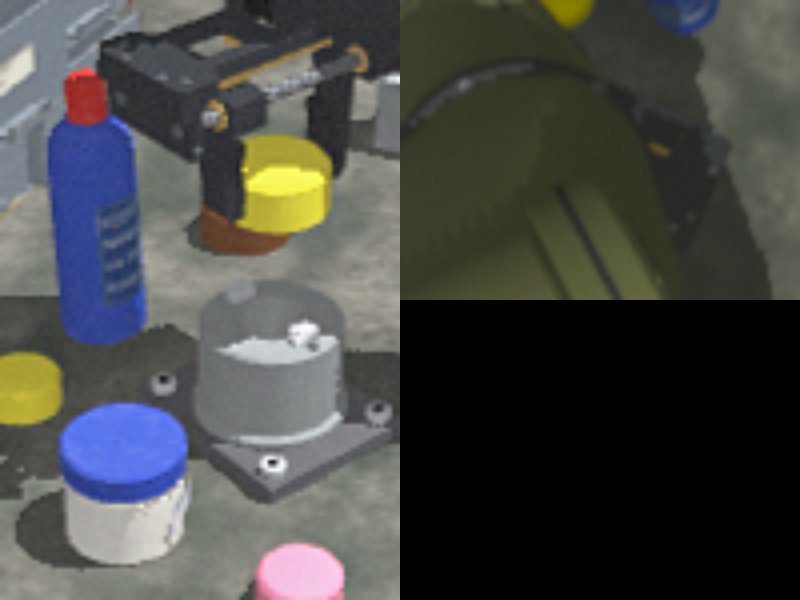

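The yellow cap is held level (crop at (285,185)) and the fixture is clear, with both lugs visible at (240,290) and (303,332). I'll carry the cap to free bench at about (0.47, 0.02).

>>> {"op": "step_arm", "data": {"series": [[-0.08,-0.24,0,0,0,0],[-0.13,-0.4,0,0,0,0],[-0.15,-0.44,0,0,0,0],[-0.15,-0.44,0,0,0,0],[-0.13,-0.4,0.1,0,0,0],[-0.09,-0.3,0.25,0,0,0],[0,0,0.4,0,0,0],[0,0,0.4,0,0,0],[0,0,0.35,0,0,0],[0,0,0.2,0,0,0]]}}

```text
clock: 4.37
position: [0.4693, 0.0202, 0.0362]
ee_rot: [[-0.922, 0.386, -0.003], [0.386, 0.922, -0.0], [0.003, -0.002, -1.0]]
force: [0.6, 0.4, -0.7]
width: 0.0578
finger_force: 12.0
```

>>> {"op": "step_arm", "data": {"series": [[0,0,0.05,0,0,0],[0,0,0.03,0,0,0],[0,0,0.02,0,0,0],[0,0,0,0,0,0],[0,0,0,0,0,0],[0,0,0,0,0,0],[0,0,0,0,0,0],[0,0,0,0,0,0],[0,0,0,0,0,0],[0,0,0,0,0,0]]}}

```text
clock: 5.2
position: [0.4704, 0.0203, 0.0316]
ee_rot: [[-0.922, 0.386, 0.0], [0.386, 0.922, 0.0], [-0.0, 0.0, -1.0]]
force: [-0.6, -0.2, -0.7]
width: 0.0582
finger_force: 12.0
```

>>> {"op": "step_arm", "data": {"series": [[0,0,0.03,0,0,0],[0,0,0.03,0,0,0],[0,0,0.03,0,0,0],[0,0,0.03,0,0,0],[0,0,0.02,0,0,0],[0,0,0,0,0,0],[0,0,0,0,0,0],[0,0,0,0,0,0],[0,0,0,0,0,0],[0,0,0,0,0,0]]}}

```text
clock: 6.03
position: [0.4704, 0.0203, 0.0208]
ee_rot: [[-0.922, 0.387, -0.0], [0.387, 0.922, 0.0], [0.0, -0.0, -1.0]]
force: [-0.1, 0.7, -1.3]
width: 0.058
finger_force: 12.0
```

>>> {"op": "step_arm", "data": {"series": [[0,0,0.01,0,0,0],[0,0,0.01,0,0,0],[0,0,0.01,0,0,0],[0,0,0,0,0,0],[0,0,0,0,0,0],[0,0,0,0,0,0],[0,0,0,0,0,0],[0,0,0,0,0,0],[0,0,0,0,0,0],[0,0,0,0,0,0]]}}

```text
clock: 6.87
position: [0.4705, 0.0203, 0.0199]
ee_rot: [[-0.922, 0.387, 0.001], [0.387, 0.922, -0.0], [-0.001, 0.001, -1.0]]
force: [-1.3, -0.2, 15.3]
width: 0.0579
finger_force: 12.4
```

>>> {"op": "step_arm", "data": {"series": [[0,0,0,0,0,0],[0,0,0,0,0,0],[0,0,0,0,0,0],[0,0,0,0,0,0],[0,0,0,0,0,0],[0,0,-0.1,0,0,0],[0,0,-0.3,0,0,0],[0,0,-0.4,0,0,0],[0,0,-0.4,0,0,0],[0,0,-0.4,0,0,0]], "jaw": 1}}

```text
clock: 7.7
position: [0.4698, 0.02, 0.1404]
ee_rot: [[-0.922, 0.386, -0.001], [0.386, 0.922, -0.001], [0.001, -0.001, -1.0]]
force: [-0.5, 0.2, 0.1]
width: 0.0881
finger_force: 0.0
```

>>> {"op": "step_arm", "data": {"series": [[0,0,-0.3,0,0,0.037],[0,0,-0.3,0,0,0.037],[0,0,-0.3,0,0,0.037],[0,0,-0.1,0,0,0.037],[0,0,0,0,0,0.037],[0,0,0,0,0,0.037],[0,0,0,0,0,0.037],[0,0,0,0,0,0.037],[0,0,0,0,0,0.038],[0,0,0,0,0,0.038]]}}

```text
clock: 8.53
position: [0.4699, 0.0203, 0.2142]
ee_rot: [[0.0, 1.0, -0.0], [1.0, -0.0, 0.0], [0.0, -0.0, -1.0]]
force: [-0.5, -0.2, 0.2]
width: 0.0882
finger_force: 0.0
```

```bash
python3 -c "
from h import *
a,d=grab('scene');b,_=grab('top')
print(rel([.5143,-.258,.21]).round(3),np.round(robot.get_obs()['joint_pos'],1))
P,im,d=cloud('scene')
c=camera_model('scene');K=np.array(c['intrinsics']);R=np.array(c['rotation']);o=np.array(c['origin'])
def px(p):
    q=R.T@(np.array(p)-o);return (K[0,2]+K[0,0]*q[0]/-q[2],K[1,2]-K[1,1]*q[1]/-q[2])
for p in ([.4845,.193,.07],[.5143,-.258,.07]): print(np.round(px(p),1))
f=px([.4845,.193,.07]);h=px([.5143,-.258,.075])
def crop(im,p,w,s): 
    u,v=int(p[0]),int(p[1]);return cv2.resize(im[v-w:v+w,u-w:u+w],(s,s),interpolation=2)
o2=np.zeros((400,800,3),np.uint8);o2[:,:400]=crop(a,f,40,400);o2[:,400:]=crop(a,h,35,400)
cv2.imwrite('pics/p3.png',o2)"
```

```text
[-3.714  0.572  0.056] [ -3.6  31.8  -6.9 118.2   7.2  30.3 -15.5]
[268.4 258.6]
[325.9 179. ]
```

View pics/p3.png

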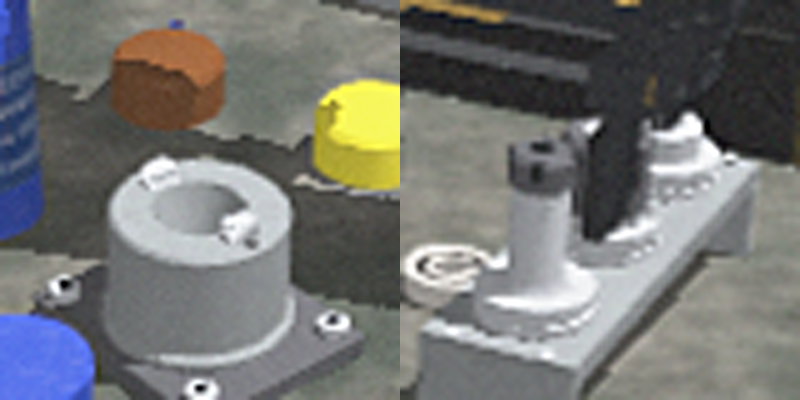

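The picture shows the fixture with its lugs' tops at crop (158,172) and (238,228), and the yellow cap flat on the bench. The gripper hides the keyed holder. I'll measure the fixture from this picture, then move over the nut.

```bash
python3 -c "
from h import *
P,im,d=cloud('scene')
a=[rayz('scene',228+x/5,218+y/5,.079) for x,y in((158,172),(238,228))]
print(np.round(a,4),'mid',((a[0]+a[1])/2).round(4),np.degrees(np.arctan2(*(a[1]-a[0])[1::-1])),np.linalg.norm(a[1]-a[0]))
r=np.hypot(P[...,0]-.4848,P[...,1]-.193)
t=P[(r<.046)&(abs(P[...,2]-.07)<.003)];c,R=cv2.minEnclosingCircle((t[:,:2]*1000).astype(np.float32));print('rim',c,R,t[:,2].mean())
t=P[(r<.036)&(abs(P[...,2]-.0785)<.003)];print(len(t));
s=t[:,0]>.4848
for k in(s,~s): print(len(t[k]),((t[k].min(0)+t[k].max(0))/2).round(4),t[k].mean(0).round(4))
P2,im,d=cloud('top');r=np.hypot(P2[...,0]-.4848,P2[...,1]-.193)
t=P2[(r<.046)&(abs(P2[...,2]-.07)<.004)];print(len(t));
if len(t)>50:print('rim top',cv2.minEnclosingCircle((t[:,:2]*1000).astype(np.float32)))
t=P2[(r<.036)&(P2[...,2]>.0755)];s=t[:,0]>.4848
for k in(s,~s): print(len(t[k]),t[k].mean(0).round(4) if k.any() else '')
"
```

```text
[[0.5072 0.1916 0.079 ]
 [0.4565 0.215  0.079 ]] mid [0.4819 0.2033 0.079 ] 155.24656553183294 0.05583702538746527
rim (484.5794677734375, 197.1650390625) 41.88247299194336 0.06978629544449363
38
16 [0.51   0.1864 0.0788] [0.5102 0.1863 0.0783]
22 [0.4602 0.2081 0.0782] [0.46   0.208  0.0777]
453
rim top ((485.6371154785156, 193.24411010742188), 40.88595962524414)
17 [0.5109 0.1821 0.0786]
16 [0.4608 0.2043 0.0783]
```

>>> {"op": "step_arm", "data": {"series": [[-0.2,0.03,0,0,0,0],[-0.4,0.06,0,0,0,0],[-0.45,0.07,0,0,0,0],[-0.45,0.07,0,0,0,0],[-0.45,0.07,0,0,0,0],[-0.45,0.07,0,0,0,0],[-0.45,0.07,0,0,0,0],[-0.45,0.07,0,0,0,0],[-0.3,0.05,0,0,0,0],[-0.11,0.01,0,0,0,0]]}}

```text
clock: 9.47
position: [0.5139, -0.2628, 0.2137]
ee_rot: [[-0.002, 1.0, 0.0], [1.0, 0.002, -0.003], [-0.003, 0.0, -1.0]]
force: [0.5, 0.1, -0.5]
width: 0.088
finger_force: 0.0
```

```bash
python3 -c "
from h import *
print(rel([.5143,-.258,.095]).round(3),np.round(robot.get_obs()['joint_pos'],1))"
```

```text
[0.068 0.005 1.583] [ 28.5  38.7 -10.4 100.6  10.   41.5  13.1]
```

```bash
python3 -c "
from h import *
for n in('scene','top'):
    grab(n);P,im,d=cloud(n)
    r=np.hypot(P[...,0]-.4705,P[...,1]-.0203)
    hsv=cv2.cvtColor(im,cv2.COLOR_BGR2HSV)
    m=(hsv[...,0]>20)&(hsv[...,0]<35)&(hsv[...,1]>120)&(r<.045)
    t=P[m&(abs(P[...,2]-.03)<.004)];c,R=cv2.minEnclosingCircle((t[:,:2]*1000).astype(np.float32));print(n,'cap',c,R,t[:,2].mean(),len(t))
    r=np.hypot(P[...,0]-.485,P[...,1]-.195)
    t=P[(r<.046)&(abs(P[...,2]-.07)<.003)]
    if len(t)>50: print('rim',cv2.minEnclosingCircle((t[:,:2]*1000).astype(np.float32)),t[:,2].mean())
    t=P[(r<.038)&(P[...,2]>.0755)&(P[...,2]<.083)];s=t[:,0]>.4848
    for k in(s,~s): print(len(t[k]),t[k].mean(0).round(4) if k.any() else '')
print(rel([.5143,-.258,.095]).round(3))
"
```

```text
scene cap (469.5484313964844, 24.908952713012695) 31.067548751831055 0.029107483716876617 209
rim ((484.6615905761719, 196.81895446777344), 42.528987884521484) 0.0697778644231241
19 [0.5091 0.1867 0.0785]
22 [0.4594 0.2085 0.078 ]
top cap (471.47906494140625, 19.21249008178711) 29.784910202026367 0.029492444115154403 287
rim ((485.5794982910156, 193.06536865234375), 40.84615707397461) 0.069810777029106
18 [0.5102 0.1842 0.0786]
14 [0.4608 0.2048 0.0787]
[0.016 0.006 1.581]
```

>>> {"op": "step_arm", "data": {"series": [[0.03,0,0.2,0,0,0],[0,0,0.3,0,0,0],[0,0,0.3,0,0,0],[0,0,0.25,0,0,0],[0,0,0.2,0,0,0],[0,0,0.15,0,0,0],[0,0,0.1,0,0,0],[0,0,0.08,0,0,0],[0,0,0,0,0,0],[0,0,0,0,0,0]]}}

```text
clock: 10.4
position: [0.5149, -0.2551, 0.0955]
ee_rot: [[-0.006, 1.0, 0.0], [1.0, 0.006, 0.0], [0.0, 0.0, -1.0]]
force: [0.4, -0.9, 0.1]
width: 0.0881
finger_force: 0.0
```

>>> {"op": "step_arm", "data": {"series": [[0,0,0,0,0,0],[0,0,0,0,0,0],[0,0,0,0,0,0],[0,0,0,0,0,0],[0,0,0,0,0,0],[0,0,0,0,0,0],[0,0,0,0,0,0],[0,0,0,0,0,0],[0,0,0,0,0,0],[0,0,0,0,0,0]], "jaw": 0.3, "newtons": 45}}

```text
clock: 11.23
position: [0.5134, -0.2555, 0.0952]
ee_rot: [[-0.005, 1.0, -0.002], [1.0, 0.005, 0.0], [0.0, -0.002, -1.0]]
force: [-4.4, -0.7, 4.2]
width: 0.0449
finger_force: 45.0
```

>>> {"op": "step_arm", "data": {"series": [[0,0,-0.05,0,0,0],[0,0,-0.1,0,0,0],[0,0,-0.2,0,0,0],[0,0,-0.25,0,0,0],[0,0,-0.3,0,0,0],[0,0,-0.3,0,0,0],[0,0,-0.3,0,0,0],[0,0,-0.3,0,0,0],[0,0,-0.2,0,0,0],[0,0,-0.1,0,0,0]]}}

```text
clock: 12.07
position: [0.5162, -0.2556, 0.2552]
ee_rot: [[-0.006, 1.0, 0.005], [1.0, 0.006, -0.001], [-0.001, 0.005, -1.0]]
force: [1.4, 0.0, -3.8]
width: 0.0448
finger_force: 45.0
```

```bash
python3 -c "
from h import *
print(rel([.485,.194,.24]).round(3),np.round(robot.get_obs()['joint_pos'],1),robot.get_obs()['force'])"
```

```text
[ 5.997 -0.382  0.194] [ 28.5  35.5 -11.3  98.5   8.9  46.6  13.5] [ 1.38739861  0.00542698 -3.78034289]
```

>>> {"op": "step_arm", "data": {"series": [[0.15,-0.01,0,0,0,0],[0.3,-0.02,0,0,0,0],[0.4,-0.03,0,0,0,0],[0.45,-0.03,0,0,0,0],[0.45,-0.03,0,0,0,0],[0.45,-0.03,0,0,0,0],[0.45,-0.03,0,0,0,0],[0.45,-0.03,0,0,0,0],[0.45,-0.03,0,0,0,0],[0.45,-0.03,0,0,0,0]]}}

```text
clock: 12.9
position: [0.4912, 0.047, 0.2516]
ee_rot: [[-0.006, 1.0, -0.002], [1.0, 0.006, 0.0], [0.0, -0.002, -1.0]]
force: [0.6, 0.3, -4.0]
width: 0.045
finger_force: 45.0
```

>>> {"op": "step_arm", "data": {"series": [[0.45,-0.03,0,0,0,0],[0.45,-0.03,0,0,0,0],[0.4,-0.03,0,0,0,0],[0.3,-0.02,0,0,0,0],[0.2,-0.01,0,0,0,0],[0.1,0,0,0,0,0],[0.05,0,0,0,0,0],[0,0,0,0,0,0],[0,0,0,0,0,0],[0,0,0,0,0,0]]}}

```text
clock: 13.73
position: [0.483, 0.1889, 0.2524]
ee_rot: [[-0.003, 1.0, -0.001], [1.0, 0.003, -0.001], [-0.001, -0.001, -1.0]]
force: [0.7, 0.9, -3.5]
width: 0.045
finger_force: 45.0
```

```bash
cat >> h.py <<'E'
def px(n,p):
    c=camera_model(n);K=np.array(c['intrinsics']);q=np.array(c['rotation']).T@(np.array(p)-np.array(c['origin']))
    return np.array((K[0,2]+K[0,0]*q[0]/-q[2],K[1,2]-K[1,1]*q[1]/-q[2]))
E
python3 -c "
from h import *
a,_=grab('scene');s=robot.get_obs();p=np.array(s['position']);print(p,np.round(s['joint_pos'],1))
f=px('scene',p-[0,0,.035]);print(f);u,v=f.astype(int)
cv2.imwrite('pics/p4.png',cv2.resize(a[v-40:v+40,u-40:u+40],(600,600),interpolation=2))"
```

```text
[0.48312618 0.1890107  0.25256917] [-21.2  31.5  -8.3 108.    6.7  41.  -33.2]
[270.89558179 199.69966744]
```

View pics/p4.png

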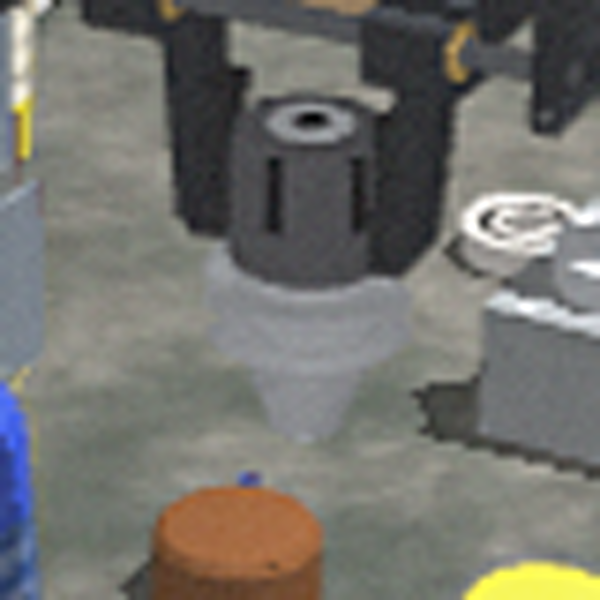

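The holder hangs straight in the fingers, its flange at crop (310,310). The slots don't show clearly in the shade, so I'll unwrap the flange side from the depth and intensity.

```bash
python3 -c "
from h import *
P,im,d=cloud('scene');p=np.array(robot.get_obs()['position'])
g=cv2.cvtColor(im,cv2.COLOR_BGR2GRAY)
m=(np.hypot(P[...,0]-p[0],P[...,1]-p[1]-.003)<.045)&(P[...,2]>p[2]-.085)&(P[...,2]<p[2]+.03)
for z0 in np.arange(-.05,-.015,.004):
    k=m&(abs(P[...,2]-p[2]-z0)<.002);t=P[k][:,:2]
    if len(t)>5:print(z0.round(3),len(t),cv2.minEnclosingCircle((t*1000).astype(np.float32)))
c=p[:2]+[-.001,.004]
az=np.degrees(np.arctan2(P[...,1]-c[1],P[...,0]-c[0]));r=np.hypot(P[...,0]-c[0],P[...,1]-c[1])*1000
k=m&(P[...,2]>p[2]-.042)&(P[...,2]<p[2]-.027)
for a in range(-20,260,10):
    for_=k&((az-a+180)%360-180>=-5)&((az-a+180)%360-180<5)
    if for_.any(): print(a,for_.sum(),np.percentile(r[for_],[10,50,90]).round(1),g[for_].mean().round(0))
u,v=px('scene',p-[0,0,.03]).astype(int)
cr=cv2.resize(g[v-14:v+22,u-22:u+22],(792,648)[:2],interpolation=cv2.INTER_CUBIC)[:600]
cv2.imwrite('pics/p5.png',cv2.createCLAHE(3,(2,2)).apply(cr))
"
```

```text
-0.05 18 ((479.3945007324219, 198.1788787841797), 15.889300346374512)
-0.046 9 ((476.67724609375, 203.87408447265625), 11.560832023620605)
-0.042 7 ((472.0068359375, 204.0227508544922), 20.26577377319336)
-0.038 48 ((483.5647888183594, 190.4366912841797), 30.144184112548828)
-0.034 59 ((481.82769775390625, 194.19088745117188), 28.855146408081055)
-0.03 39 ((481.854736328125, 192.24229431152344), 28.378658294677734)
-0.026 100 ((481.8213806152344, 191.98915100097656), 29.072250366210938)
-0.022 52 ((482.57672119140625, 193.27767944335938), 28.80142593383789)
-0.018 17 ((475.08612060546875, 203.5641326904297), 13.573674201965332)
-10 2 [24.8 24.9 25.1] 140.0
0 9 [24.5 26.6 29.2] 148.0
10 1 [25.7 25.7 25.7] 141.0
40 5 [26.9 27.1 27.5] 135.0
50 6 [24.6 25.6 26.6] 139.0
60 9 [24.1 25.2 26.2] 141.0
70 7 [22.3 24.5 26.1] 143.0
80 11 [22.  24.6 26.2] 144.0
90 9 [20.4 23.7 24.5] 145.0
100 12 [21.9 24.2 26.2] 147.0
110 13 [21.3 23.6 26. ] 149.0
120 10 [22.6 25.4 26.2] 149.0
130 11 [24.4 24.6 26.2] 149.0
140 13 [23.6 24.8 26.6] 146.0
150 11 [23.6 24.9 26.1] 145.0
160 8 [21.9 26.  27.6] 141.0
170 8 [23.2 25.6 27.3] 140.0
180 11 [25.  26.5 28.4] 137.0
190 4 [27.4 28.9 29.1] 135.0
200 1 [28.6 28.6 28.6] 139.0
210 1 [28.4 28.4 28.4] 142.0
240 1 [27.6 27.6 27.6] 157.0
```

View pics/p5.png

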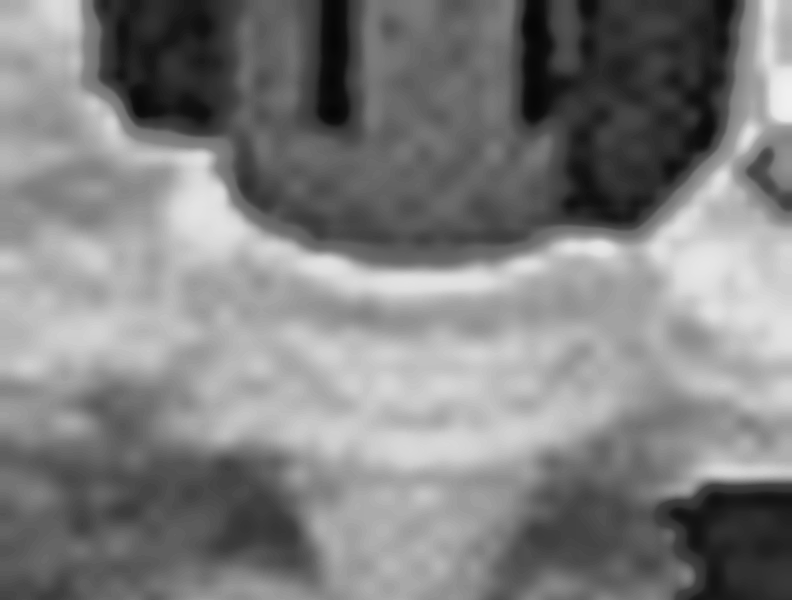

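The flange side facing the camera (azimuth 50–180°) shows no slot. In the rack crop, the visible flange arc broke off at about azimuth 200–215°. So the slots should lie near 30°/210°, and I need about −54° to reach −24°. I'll turn that far and look again.

>>> {"op": "step_arm", "data": {"series": [[0,0,0,0,0,0.02],[0,0,0,0,0,0.0375],[0,0,0,0,0,0.0375],[0,0,0,0,0,0.0375],[0,0,0,0,0,0.0375],[0,0,0,0,0,0.0375],[0,0,0,0,0,0.0375],[0,0,0,0,0,0.0375],[0,0,0,0,0,0.0175],[0,0,0,0,0,0]]}}

```text
clock: 14.62
position: [0.4831, 0.1899, 0.2528]
ee_rot: [[0.807, 0.59, 0.0], [0.59, -0.807, -0.0], [-0.0, 0.0, -1.0]]
force: [-0.5, -0.4, -4.7]
width: 0.045
finger_force: 45.0
```

```bash
cat > look.py <<'E'
from h import *
import sys
a,_=grab('scene')
P,im,d=cloud('scene');s=robot.get_obs();p=np.array(s['position']);print(p,np.round(s['joint_pos'],1))
R=np.array(s['ee_rot']);print('yaw y',np.degrees(np.arctan2(R[1,1],R[0,1])))
g=cv2.cvtColor(im,cv2.COLOR_BGR2GRAY)
m=(np.hypot(P[...,0]-p[0],P[...,1]-p[1]-.003)<.045)
c=p[:2]+[-.001,.004]
az=np.degrees(np.arctan2(P[...,1]-c[1],P[...,0]-c[0]));r=np.hypot(P[...,0]-c[0],P[...,1]-c[1])*1000
k=m&(P[...,2]>p[2]-.042)&(P[...,2]<p[2]-.027)
for q in range(30,220,10):
    f=k&(abs((az-q+180)%360-180)<5)
    if f.any(): print(q,f.sum(),np.percentile(r[f],[10,50,90]).round(1),g[f].mean().round(0))
u,v=px('scene',p-[0,0,.03]).astype(int)
cv2.imwrite(sys.argv[1],np.clip(cv2.resize(a[v-14:v+22,u-22:u+22],(704,576),interpolation=cv2.INTER_CUBIC).astype(float)*1.5-60,0,255).astype(np.uint8))
E
python3 look.py pics/p6.png
```

```text
[0.48304597 0.18995687 0.25274351] [-31.6  31.7   8.  108.5  -6.5  40.2 -73.5]
yaw y -53.68048800399023
30 4 [26.6 28.  28.1] 138.0
40 3 [26.7 27.1 28.1] 136.0
50 11 [24.4 25.7 27.5] 139.0
60 6 [23.4 25.  26.6] 144.0
70 7 [23.3 24.3 27.2] 145.0
80 10 [23.  23.9 26.4] 145.0
90 12 [23.4 24.6 27.8] 147.0
100 13 [22.7 24.5 26.1] 145.0
110 12 [22.6 24.5 26.4] 148.0
120 11 [24.4 25.3 26.7] 148.0
130 11 [23.8 25.1 26.6] 149.0
140 9 [24.9 26.4 27.3] 147.0
150 2 [19.3 21.2 23.1] 144.0
160 4 [18.2 18.8 19.9] 141.0
170 7 [17.  18.7 19.6] 140.0
180 10 [18.2 23.2 28.7] 136.0
190 20 [19.2 24.1 29.7] 137.0
200 8 [20.5 24.8 30.9] 136.0
210 3 [22.3 30.7 31.1] 139.0
```

View pics/p6.png

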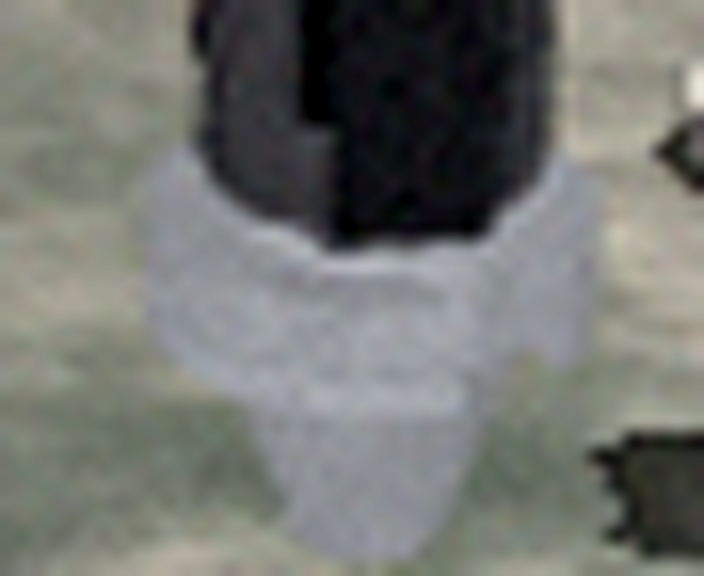

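The slot is now clearly visible on the right of the flange, at crop (520,340), with azimuth about 164°. I'll turn it a further −50° so it faces the camera and measure it exactly.

>>> {"op": "step_arm", "data": {"series": [[0,0,0,0,0,0.02],[0,0,0,0,0,0.0375],[0,0,0,0,0,0.0375],[0,0,0,0,0,0.0375],[0,0,0,0,0,0.0375],[0,0,0,0,0,0.0375],[0,0,0,0,0,0.0375],[0,0,0,0,0,0.0325],[0,0,0,0,0,0],[0,0,0,0,0,0]]}}

```text
clock: 15.5
position: [0.4829, 0.1905, 0.2527]
ee_rot: [[0.973, -0.232, -0.0], [-0.232, -0.973, -0.0], [-0.0, 0.0, -1.0]]
force: [0.3, 0.0, -4.6]
width: 0.0449
finger_force: 45.0
```

```bash
python3 look.py pics/p7.png
```

```text
[0.48294219 0.1905461  0.25268918] [ -40.9   33.4   23.2  108.9  -19.1   41.5 -110.1]
yaw y -103.43273038508997
30 3 [27.8 27.9 28. ] 133.0
40 3 [26.6 28.1 28.3] 135.0
50 10 [25.1 27.1 28.1] 138.0
60 6 [23.5 26.3 27.4] 140.0
70 13 [17.4 24.8 28.6] 143.0
80 14 [17.9 24.9 27.5] 145.0
90 16 [16.3 18.2 26.3] 147.0
100 8 [15.5 17.7 18.5] 149.0
110 14 [15.3 17.1 19.2] 146.0
120 6 [15.  16.4 18. ] 151.0
130 16 [16.5 23.9 26.9] 147.0
140 14 [18.1 27.3 30.1] 146.0
150 12 [25.7 27.2 28.6] 150.0
160 9 [26.2 27.7 29.5] 171.0
170 9 [26.1 27.6 29.3] 185.0
180 7 [27.5 28.8 30. ] 172.0
190 4 [27.7 28.6 29.4] 200.0
200 3 [28.9 29.  29.3] 152.0
```

View pics/p7.png

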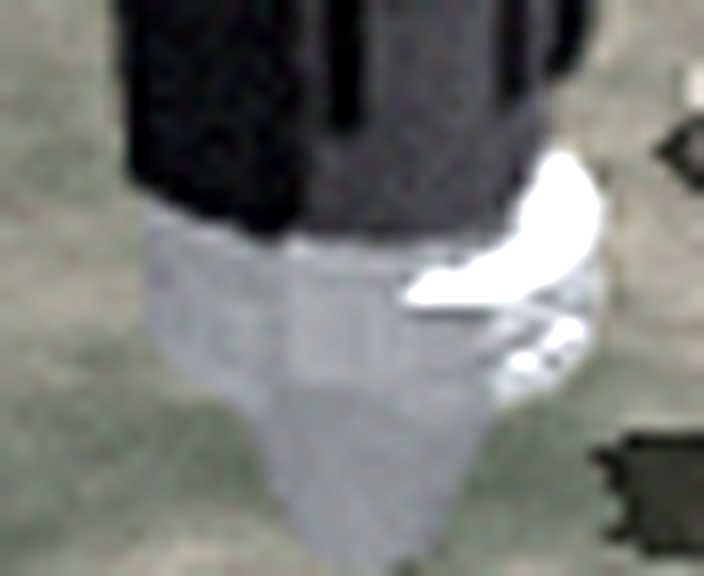

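The slot faces the camera nearly head-on, from about x 285 to 410 in the crop, slightly left of the axis at 373. I'll fit its cross-section to the depth.

```bash
cat > fit.py <<'E'
from h import *
from scipy.spatial import cKDTree
from scipy.optimize import minimize
P,im,d=cloud('scene');p=np.array(robot.get_obs()['position'])
b=[]
for t in np.radians(np.arange(0,360,1)):
    x,y=30*np.cos(t),30*np.sin(t)
    if abs(y)>9: b.append((x,y))
for s in(1,-1):
    b+=[(s*x,w) for x in np.arange(20.5,28.6,.5) for w in(-9,9)]+[(s*20.5,y) for y in np.arange(-9,9.1,.5)]
T=cKDTree(b)
for lo,hi in((-.040,-.028),(-.042,-.030),(-.038,-.026)):
    k=(np.hypot(P[...,0]-p[0],P[...,1]-p[1]-.003)<.04)&(P[...,2]>p[2]+lo)&(P[...,2]<p[2]+hi)
    q=(P[k][:,:2]-p[:2])*1000
    def f(v):
        c,s=np.cos(v[2]),np.sin(v[2]);e=q-v[:2];e=np.c_[e[:,0]*c+e[:,1]*s,-e[:,0]*s+e[:,1]*c]
        D=T.query(e)[0];return np.minimum(D,5).mean()
    best=[min((minimize(f,[-1,y0,np.radians(a)],method='Nelder-Mead') for y0 in(0,4)),key=lambda r:r.fun) for a in range(0,180,10)]
    best.sort(key=lambda r:r.fun)
    print(len(q),[(r.x[:2].round(1).tolist(),round(np.degrees(r.x[2])%180,1),round(r.fun,2)) for r in best[:3]])
E
python3 fit.py
```

```text
144 [([-0.3, -0.3], np.float64(109.7), np.float64(1.3)), ([-0.3, -0.3], np.float64(109.7), np.float64(1.3)), ([-0.3, -0.3], np.float64(109.7), np.float64(1.3))]
134 [([-0.3, -0.3], np.float64(109.7), np.float64(1.32)), ([-0.3, -0.3], np.float64(109.7), np.float64(1.32)), ([-0.3, -0.3], np.float64(109.7), np.float64(1.32))]
151 [([0.0, 0.0], np.float64(107.9), np.float64(1.28)), ([0.0, 0.0], np.float64(107.9), np.float64(1.28)), ([0.0, 0.0], np.float64(107.9), np.float64(1.28))]
```

Two fits agree on a slot azimuth of about 109°. The fixture's y differed between the cameras, so I'll check it with wall fits (body radius 41, cap radius 30, jar radius 33).

```bash
python3 -c "
from h import *
from scipy.optimize import least_squares
P,im,d=cloud('scene')
def wall(c,R,z0,z1,name):
    c=np.array(c)
    for _ in range(4):
        r=np.hypot(P[...,0]-c[0],P[...,1]-c[1]);k=(abs(r-R)<.006)&(P[...,2]>z0)&(P[...,2]<z1);q=P[k]
        c=least_squares(lambda v:np.hypot(q[:,0]-v[0],q[:,1]-v[1])-R,c,loss='soft_l1',f_scale=.001).x
    print(name,len(q),c.round(4))
wall([.485,.195],.041,.02,.062,'body')
wall([.4705,.0215],.03,.006,.025,'cap')
b=robot.get_obs()['position']
wall(b[:2],.030,b[2]-.04,b[2]-.027,'flange')
print(b)
P,im,d=cloud('top')
" ; python3 -c "
from h import *
im,d=grab('top');P,im,d=cloud('top')
from scipy.optimize import least_squares
r=np.hypot(P[...,0]-.4705,P[...,1]-.02);k=(r<.04)&(abs(P[...,2]-.0295)<.004)
v,u=np.nonzero(k);print('cap top px centroid',u.mean(),v.mean(),len(u),rayz('top',u.mean(),v.mean(),.03).round(4))
im0=cv2.imread('pics/top0.png');h=cv2.cvtColor(im0,cv2.COLOR_BGR2HSV)
m=(h[...,0]>20)&(h[...,0]<35)&(h[...,1]>120);m[:,:200]=0;m[:,232:]=0;m[:215]=0;m[:245];v,u=np.nonzero(m[:245])
print('cap on fixture centroid',rayz('top',u.mean(),v.mean(),.105).round(4),len(u))
"
```

```text
body 558 [0.485  0.1954]
cap 161 [0.4708 0.0208]
flange 111 [0.4827 0.19  ]
[0.48294219 0.1905461  0.25268918]
cap top px centroid 279.67687074829934 237.5204081632653 294 [0.4715 0.0191 0.03  ]
cap on fixture centroid [0.4843 0.1911 0.105 ] 412
```

>>> {"op": "step_arm", "data": {"series": [[0,0,0,0,0,-0.02],[0,0,0,0,0,-0.0375],[0,0,0,0,0,-0.0375],[0,0,0,0,0,-0.0375],[0,0,0,0,0,-0.0375],[0,0,0,0,0,-0.0375],[0,0,0,0,0,-0.0375],[0.03,-0.02,0,0,0,-0.016],[0.036,-0.015,0,0,0,0],[0,0,0,0,0,0]]}}

```text
clock: 16.43
position: [0.4863, 0.196, 0.2529]
ee_rot: [[0.836, 0.549, 0.001], [0.549, -0.836, 0.001], [0.001, -0.0, -1.0]]
force: [0.6, 0.4, -4.5]
width: 0.045
finger_force: 45.0
```

>>> {"op": "step_arm", "data": {"series": [[0,0,0.1,0,0,0],[0,0,0.1,0,0,0],[0,0,0.1,0,0,0],[0,0,0.1,0,0,0],[0,0,0.1,0,0,0],[0,0,0.05,0,0,0],[0,0,0,0,0,0],[0,0,0,0,0,0],[0,0,0,0,0,0],[0,0,0,0,0,0]]}}

```text
clock: 17.27
position: [0.4861, 0.1956, 0.2119]
ee_rot: [[0.835, 0.55, 0.001], [0.55, -0.835, 0.0], [0.001, 0.0, -1.0]]
force: [0.4, 0.5, -4.7]
width: 0.0452
finger_force: 45.0
```

```bash
python3 -c "
from h import *
grab('scene');print(rel([.4856,.1954,.12]).round(3))"; python3 fit.py
```

```text
[-8.000e-03 -1.000e-03  1.225e+00]
137 [([0.4, -1.1], np.float64(153.1), np.float64(1.32)), ([0.4, -1.1], np.float64(153.1), np.float64(1.32)), ([0.4, -1.1], np.float64(153.1), np.float64(1.32))]
123 [([0.5, -1.3], np.float64(152.8), np.float64(1.34)), ([0.5, -1.3], np.float64(152.8), np.float64(1.34)), ([0.5, -1.3], np.float64(152.8), np.float64(1.34))]
146 [([0.4, -1.2], np.float64(152.7), np.float64(1.36)), ([0.4, -1.2], np.float64(152.7), np.float64(1.36)), ([0.4, -1.2], np.float64(152.7), np.float64(1.36))]
```

>>> {"op": "step_arm", "data": {"series": [[-0.008,0,0.1,0,0,-0.008],[0,0,0.15,0,0,0],[0,0,0.15,0,0,0],[0,0,0.15,0,0,0],[0,0,0.15,0,0,0],[0,0,0.1,0,0,0],[0,0,0.1,0,0,0],[0,0,0.08,0,0,0],[0,0,0.04,0,0,0],[0,0,0,0,0,0]]}}

```text
clock: 18.15
position: [0.4851, 0.1951, 0.1344]
ee_rot: [[0.821, 0.571, -0.001], [0.571, -0.821, -0.0], [-0.001, -0.0, -1.0]]
force: [0.2, -0.1, -4.4]
width: 0.0451
finger_force: 45.0
```

>>> {"op": "step_arm", "data": {"series": [[0,0,0.02,0,0,0],[0,0,0.02,0,0,0],[0,0,0.02,0,0,0],[0,0,0.02,0,0,0],[0,0,0.02,0,0,0],[0,0,0.02,0,0,0],[0,0,0.02,0,0,0],[0,0,0,0,0,0],[0,0,0,0,0,0],[0,0,0,0,0,0]]}}

```text
clock: 18.98
position: [0.4853, 0.1952, 0.1245]
ee_rot: [[0.821, 0.57, 0.0], [0.57, -0.821, 0.0], [0.0, -0.0, -1.0]]
force: [-0.6, -1.0, -3.7]
width: 0.045
finger_force: 45.0
```

>>> {"op": "step_arm", "data": {"series": [[0,0,0.013,0,0,0],[0,0,0.013,0,0,0],[0,0,0.013,0,0,0],[0,0,0.013,0,0,0],[0,0,0.013,0,0,0],[0,0,0.013,0,0,0],[0,0,0,0,0,0],[0,0,0,0,0,0],[0,0,0,0,0,0],[0,0,0,0,0,0]]}}

```text
clock: 19.82
position: [0.4853, 0.1952, 0.1187]
ee_rot: [[0.821, 0.57, 0.0], [0.57, -0.821, 0.0], [0.0, -0.0, -1.0]]
force: [0.5, -0.8, -4.8]
width: 0.0449
finger_force: 45.0
```

>>> {"op": "step_arm", "data": {"series": [[0,0,0.013,0,0,0],[0,0,0.013,0,0,0],[0,0,0.013,0,0,0],[0,0,0.013,0,0,0],[0,0,0,0,0,0],[0,0,0,0,0,0],[0,0,0,0,0,0],[0,0,0,0,0,0],[0,0,0,0,0,0],[0,0,0,0,0,0]]}}

```text
clock: 20.65
position: [0.4853, 0.1952, 0.1147]
ee_rot: [[0.821, 0.57, 0.0], [0.57, -0.821, 0.0], [0.0, -0.0, -1.0]]
force: [-0.4, 0.6, -4.4]
width: 0.0448
finger_force: 45.0
```

>>> {"op": "step_arm", "data": {"series": [[0,0,0.01,0,0,0],[0,0,0.01,0,0,0],[0,0,0.01,0,0,0],[0,0,0.008,0,0,0],[0,0,0,0,0,0],[0,0,0,0,0,0],[0,0,0,0,0,0],[0,0,0,0,0,0],[0,0,0,0,0,0],[0,0,0,0,0,0]]}}

```text
clock: 21.48
position: [0.4852, 0.196, 0.1121]
ee_rot: [[0.821, 0.571, 0.0], [0.571, -0.821, 0.001], [0.001, -0.001, -1.0]]
force: [-3.3, 4.1, 3.3]
width: 0.0446
finger_force: 45.0
```

>>> {"op": "step_arm", "data": {"series": [[0,0,0.007,0,0,0],[0,0,0.007,0,0,0],[0,0,0,0,0,0],[0,0,0,0,0,0],[0,0,0,0,0,0],[0,0,0,0,0,0],[0,0,0,0,0,0],[0,0,0,0,0,0],[0,0,0,0,0,0],[0,0,0,0,0,0]]}}

```text
clock: 22.32
position: [0.4852, 0.196, 0.112]
ee_rot: [[0.821, 0.571, 0.001], [0.571, -0.821, 0.002], [0.001, -0.001, -1.0]]
force: [-4.4, 4.0, 13.0]
width: 0.0448
finger_force: 45.0
```

Seated: the height stopped at 0.112, as expected, while the force rose to 13 N. Next is the test lift.

>>> {"op": "step_arm", "data": {"series": [[0,0,-0.02,0,0,0],[0,0,-0.03,0,0,0],[0,0,-0.03,0,0,0],[0,0,-0.03,0,0,0],[0,0,-0.03,0,0,0],[0,0,-0.03,0,0,0],[0,0,0,0,0,0],[0,0,0,0,0,0],[0,0,0,0,0,0],[0,0,0,0,0,0]]}}

```text
clock: 23.15
position: [0.4852, 0.195, 0.1235]
ee_rot: [[0.821, 0.57, -0.0], [0.57, -0.821, -0.0], [-0.0, 0.0, -1.0]]
force: [-0.6, -0.8, -5.4]
width: 0.0451
finger_force: 45.0
```

```bash
python3 -c "
from h import *
a,_=grab('scene');print(robot.get_obs()['position'],robot.get_obs()['force']);u,v=px('scene',[.485,.195,.085]).astype(int)
cv2.imwrite('pics/p8.png',cv2.resize(a[v-30:v+30,u-30:u+30],(600,600),interpolation=2))"
```

```text
[0.48519817 0.19509879 0.12346023] [-0.01763363  0.07023173 -4.5865094 ]
```

View pics/p8.png

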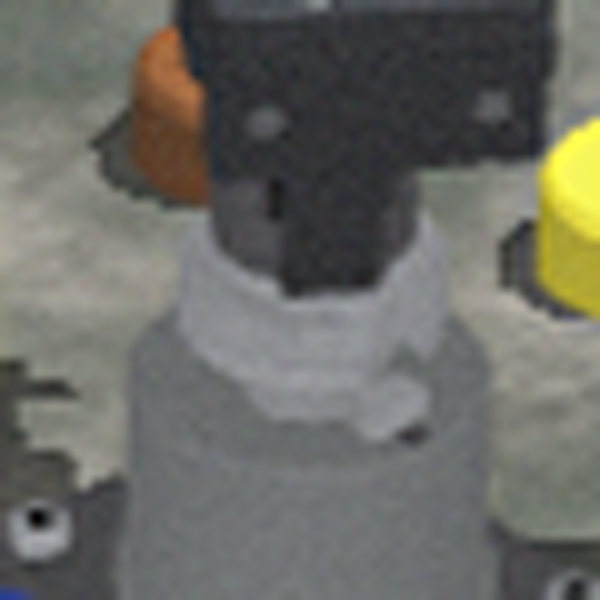

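The holder is lifted 11.5 mm, with its slot directly above the lug at crop (395,385). I'll lower it again.

>>> {"op": "step_arm", "data": {"series": [[0,-0.01,0.02,0,0,0],[0,0,0.02,0,0,0],[0,0,0.02,0,0,0],[0,0,0.02,0,0,0],[0,0,0.02,0,0,0],[0,0,0.015,0,0,0],[0,0,0.015,0,0,0],[0,0,0.015,0,0,0],[0,0,0,0,0,0],[0,0,0,0,0,0]]}}

```text
clock: 24.03
position: [0.485, 0.1959, 0.1127]
ee_rot: [[0.821, 0.57, 0.0], [0.57, -0.821, 0.0], [0.0, -0.0, -1.0]]
force: [0.2, -0.2, -4.6]
width: 0.0448
finger_force: 45.0
```

>>> {"op": "step_arm", "data": {"series": [[0,0,0.01,0,0,0],[0,0,0.01,0,0,0],[0,0,0,0,0,0],[0,0,0,0,0,0],[0,0,0,0,0,0],[0,0,0,0,0,0],[0,0,0,0,0,0],[0,0,0,0,0,0],[0,0,0,0,0,0],[0,0,0,0,0,0]]}}

```text
clock: 24.87
position: [0.4852, 0.1961, 0.1121]
ee_rot: [[0.821, 0.57, 0.001], [0.57, -0.821, 0.001], [0.001, -0.0, -1.0]]
force: [-1.9, 0.8, 5.6]
width: 0.0448
finger_force: 45.0
```

Home again at 0.112. Now release and retreat straight up.

>>> {"op": "step_arm", "data": {"series": [[0,0,0,0,0,0],[0,0,0,0,0,0],[0,0,0,0,0,0],[0,0,0,0,0,0],[0,0,0,0,0,0],[0,0,0,0,0,0],[0,0,0,0,0,0],[0,0,0,0,0,0],[0,0,0,0,0,0],[0,0,0,0,0,0]], "jaw": 0.9}}

```text
clock: 25.7
position: [0.4849, 0.1958, 0.1112]
ee_rot: [[0.821, 0.57, 0.0], [0.57, -0.821, 0.0], [0.0, -0.0, -1.0]]
force: [0.6, -0.1, -1.2]
width: 0.0793
finger_force: 0.0
```

>>> {"op": "step_arm", "data": {"series": [[0,0,-0.05,0,0,0],[0,0,-0.1,0,0,0],[0,0,-0.2,0,0,0],[0,0,-0.3,0,0,0],[0,0,-0.3,0,0,0],[0,0,-0.3,0,0,0],[0,0,-0.2,0,0,0],[0,0,-0.1,0,0,0],[0,0,0,0,0,0],[0,0,0,0,0,0]]}}

```text
clock: 26.53
position: [0.4847, 0.1958, 0.2275]
ee_rot: [[0.821, 0.57, 0.0], [0.57, -0.821, 0.0], [0.0, -0.0, -1.0]]
force: [-0.1, 0.0, -0.5]
width: 0.0794
finger_force: 0.0
```

```bash
python3 -c "
from h import *
from scipy.optimize import least_squares
a,_=grab('scene');P,im,d=cloud('scene')
def wall(c,R,z0,z1,name):
    c=np.array(c)
    for _ in range(4):
        r=np.hypot(P[...,0]-c[0],P[...,1]-c[1]);k=(abs(r-R)<.006)&(P[...,2]>z0)&(P[...,2]<z1);q=P[k]
        c=least_squares(lambda v:np.hypot(q[:,0]-v[0],q[:,1]-v[1])-R,c,loss='soft_l1',f_scale=.001).x
    print(name,len(q),c.round(4))
wall([.485,.195],.041,.02,.062,'body');wall([.485,.195],.023,.1,.132,'nut');wall([.4705,.0203],.03,.006,.025,'cap')
r=np.hypot(P[...,0]-.485,P[...,1]-.195);print('nut top z',np.percentile(P[(r<.02)&(P[...,2]>.1)&(P[...,2]<.16)][:,2],[50,80,95]),'expect .134')
u,v=px('scene',[.485,.195,.09]).astype(int)
cv2.imwrite('pics/p9.png',cv2.resize(a[v-40:v+40,u-40:u+40],(600,600),interpolation=2))"
```

```text
body 562 [0.4851 0.1954]
nut 264 [0.4851 0.1954]
cap 157 [0.4711 0.0205]
nut top z [0.13406466 0.13486264 0.13608083] expect .134
```

View pics/p9.png

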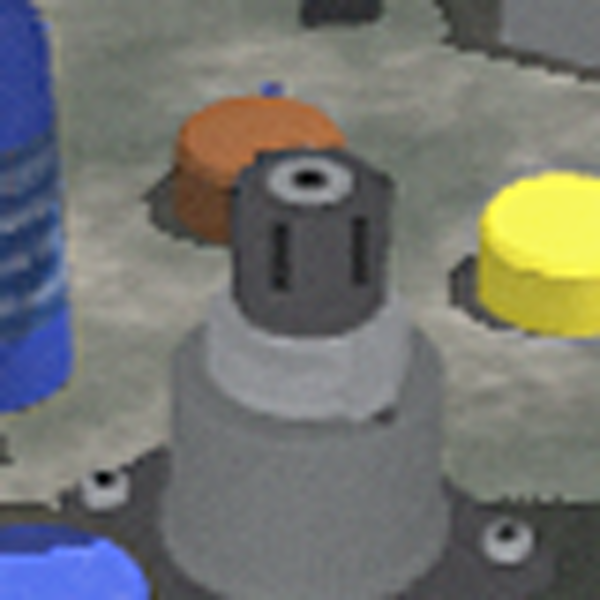

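The picture shows the holder seated upright in the cup, with the slot over the lug at crop (385,410). The nut is on the fixture's axis with its top at z 0.134 as expected, and the yellow cap lies flat on the bench. I'm handing in.

```bash
python3 -c "
from h import *
print(order.hand_in())"
```

```text
the job is handed in; nothing more can be done
None
```

I handed the job in at about 27 s of the 61 s allowed, and the hand-in reply gave no verdict. The keyed holder is seated on the lugs and released after an 11.5 mm test lift, and the yellow cap lies flat on the bench about 175 mm from the fixture.

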